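# Tighten the microscope base nut in a narrow pocket

## Task

Take the orange-handled ring wrench from its mat and tighten the brass nut with it, clockwise, until it comes up firm against its stop; the pocket walls allow only short strokes, so lift the wrench off and reseat it between strokes. Be gentle: do not force the nut or push hard against the side walls, touch the nut and base with the wrench only, and leave the other items alone. Then stand the wrench upright in the middle of its mat and let go.

Things in the scene. Friction and masses are not known exactly. Their poses are not given: they have to be found in the camera images.
- base: Aluminium isolation base, slab 270 x 500 x 20 mm, fixed, reaching from own y = -135 to +365 mm, x = -130 to +140 mm. Origin at table level on the vertical axis of the nut. A pocket round the nut opens to own -x (about towards the robot). A black microscope stands on its +y end: foot 65 mm high; stage and head up to 430 mm above the table, at y > 155 mm.
- pocket (a point): Middle of the pocket's open front, on the slab (20 mm above table), 95 mm along base -x from the nut axis; axes as base. Walls, tops 65 mm above table: left and right at y = +75 and -75 mm of the nut axis (foot; grey lamp supply), rear rib 40 mm behind the axis. They let the arm of the seated wrench point at most 42 degrees to either side of base -x.
- microscope: Black microscope fixed on the base; its frame is that of the base. Its foot, 190 x 275 mm, x = -95 to +95, y = +75 to +350 mm, top 65 mm above the table, is the left wall of the pocket. Do not push hard on it.
- supply: Grey lamp supply fixed on the base; its frame is that of the base. Housing 190 x 55 mm, x = -95 to +95, y = -130 to -75 mm, top 65 mm above the table: the right wall of the pocket. Do not push hard on it.
- nut_top (a point): Centre of the top of the brass hexagon nut, 50 mm above the table; axes turn with the nut. 30 mm across flats, 20 mm high: lower 14 mm hexagonal, upper 6 mm a cone of radius 15 to 12.5 mm. It stands on a fixed collar of radius 24 mm, top 30 mm above the table. One pair of flats is square to the point's x axis, the others every 60 degrees. It does not rise or sink as it turns.
- nut (a joint): Turn of the nut in rad, growing clockwise seen from above (tightening). At 0 the nut's x axis lies along base x. It is loose at the start by 97 to 121 degrees; where the rigid stop comes must be felt. Friction holds it where it is left; until the stop turning takes at most about 0.45 N m (5 N at the wrench grip). At the stop 0.6 to 1 N m is firm; over about 1.5 N m is forcing it.
- wrench: Steel ring wrench, about 0.3 kg, loose, standing on its flat underside. Origin: ring centre, at the underside. Ring 20 mm high, 50 mm across; hexagonal through hole 31.6 mm across flats, a pair of them square to own x (0.8 mm play all round, 5 degrees of turning play each way). Arm along own +x, 14 mm wide, 6 to 18 mm high. Seated, the underside is 30 mm above the table.
- wrench_grip (a point): On the axis of the wrench's upright post, 90 mm along own x from the ring centre, 75 mm above the underside; axes as the wrench. Post 20 x 20 mm, faces along own x and y, from the underside to 95 mm height: steel below 35 mm, orange above. To be grasped from above, across either pair of faces.
- wrench_mid (a point): Point on the wrench underside, 45 mm along own x from the ring centre, the middle of its length.
- mat: Grey mat, 190 (own x) x 130 mm, 4 mm thick, fixed; origin at the centre of its underside, on the table. The wrench starts on it.
- objective: Bystander: steel microscope objective with a yellow band, 25 mm diameter, 42 mm high, standing on the slab behind the rear wall; origin under its centre.
- oil: Bystander: small amber bottle, 36 mm diameter, 70 mm high; origin under its centre.
- slidebox: Bystander: blue slide box with white lid, 85 x 60 x 33 mm; origin under its centre.
Mind the look-alikes: they are no part of the job. Of the things like the wrench, leave any that is blue; of the rest the smaller one is meant.

How it is judged (in metres and radians):
On the way, in this order (a step that is already met when the one before it is completed fails the run):
1. the wrench is seated over the nut (horizontal distance between wrench and nut_top below 0.003 m and z of wrench in the frame of nut_top below -0.013 m), for 0.1 s.
2. the nut is tight against its stop, turned by the seated wrench (value of joint nut above 2.03 rad and horizontal distance between wrench and nut_top below 0.004 m and z of wrench in the frame of nut_top below -0.008 m), for 0.1 s.
At the end, for the whole second after the job is handed in: The nut is within 0.07 rad (4 degrees) of its stop and the wrench stands upright (within 0.08 rad) and still on the mat, its middle within 40 mm of the mat's centre, released (value of joint nut above 2.03 rad and horizontal distance between wrench_mid and mat below 0.04 m and height (world z) of wrench below 0.008 m and angle between wrench's own z axis and vertical below 0.08 rad and linear speed of wrench below 0.02 m/s); the robot touches nothing.
It fails at once if the nut is forced: the contacts between wrench and nut (or base) add up to more than 250 N, about 1.6 N m (contact force between wrench and base above 250 N).
It fails at once if the wrench pushes against a side wall of the pocket with more than 20 N (contact force between wrench and microscope above 20 N or contact force between wrench and supply above 20 N).
It fails at once if the fingers touch the nut, the base or what stands fixed on it (contact force between the fingers and base above 2 N).
It fails at once if the objective, oil bottle or slide box is moved more than 15 mm or tipped (distance of any of objective, oil, slidebox from where it was at the start of the episode above 0.015 m or angle between any of objective, oil's own z axis and vertical above 0.3 rad).
It also fails if it takes over 72 s, if anything falls off the work surface, if the arm or the gripper's body presses on something with over 40 N, if the wrist force passes 120 N, or if a joint passes its speed limit or range.

## Robot

A 6-joint arm with a two-finger parallel gripper is mounted at the origin on the work surface. World frame = base frame: x ahead of the robot, y to its left, z up, the work surface at z = 0. Lengths are in mm, angles in degrees, forces in N, time in s.
With the tool pointing down it reaches from about 350 to 850 mm from the base axis. Payload 8.1 kg.
Tool frame: the origin (TCP) lies at the centre of the arm's flange, where the gripper is bolted on; the fingertips stand 173 mm ahead of it and the grasp point (between the pads) lies 155 mm ahead of it; z points along the fingers, y is the line along which they close (so a half turn about z gives the same grasp; the last joint's range is limited). The gripper opens to 85 mm and grips with 20 to 120 N. Pads are 22 mm wide; open, the fingers measure 114 mm over their backs; the gripper's body (76 mm by 85 mm) begins 54 mm behind the grasp point. The pads swing forward as they close: fully open they stand 13 mm farther back than shut.
Start: joints at [-81.268, 7.471, 85.268, -0, 87.261, -4.893], TCP at [141.36, -583.116, 404.692] pointing down, gripper open.
Joint ranges: [-169.43, 169.43], [-51.17, 129.36], [1.28, 143.12], [-76.62, 256.62], [0, 156.53], [-152.29, 152.29]. Speed limits (degrees/s): [136.94, 136.94, 159.86, 180, 180, 180].

## Interface

Orientations are given as [roll, pitch, yaw] about the fixed x, y, z axes, in that order (R = Rz(yaw) Ry(pitch) Rx(roll)).
In Python, from bench import * gives the robot as it stands.
- The arm moves only by the shell command python3 -m jog 'ROWS' [FORCE]. ROWS is text: rows parted by semicolons, each of 7 numbers parted by spaces: the shift along the tool's x, y, z scaled (see below), then the turn, a rotation vector about the tool's x, y, z scaled (see below), then the closure, from -1 (fully open) to 1 (shut). In form: tx ty tz wx wy wz hand; .... A call has 1 to 5 rows; each row shifts and turns the commanded pose from where the row before left it, along the tool's axes as they then stand; what a row does not reach is not made up. The controller multiplies each number of a shift by 0.1 m and each number of a turn by 60 degrees. A row lasts 1/8 s, in which the tool goes at most 62.5 mm and 10.7 degrees, less where a joint would pass 70% of its speed; a pose out of reach is approached as far as the arm can. A call with a number of a shift or a turn outside -1 to 1 is refused whole. A call with a gripper value outside its range is refused whole. The fingers move at their own pace and stop on an object; FORCE is the grip in N (left out, the last holds). Time passes only in rows, so rows that do not move let the fingers close. It gives the time, the measured TCP pose, the force, the opening and the grip force at its end, in the units of the state.
- sense(): the state, without advancing time (a new reading comes with each control period).
- snapshot(name): name is "side" or "top"; returns a dict with "img" (400x640x3 uint8, red, green, blue), "fx", "fy", "cx", "cy" (pixels), "extrinsics" (4x4, takes a point from camera to world coordinates). Camera axes: x right, y down, z forward; pixel columns grow to the right and rows downward; lengths in mm; the calibration is good to about 2 mm. A picture is of the moment at which its call begins. There is no depth.
- hand_in(): hands the job in; it is judged then, once.
The state is a dict: "time": time; "joint_pos": joint angles; "qd": joint speeds; "joint_efforts": joint torques, N m; "tool_pos": TCP position; "tcp_rot": TCP orientation; "ft_force": force on the tool from outside, world axes, zero at the start; "wrist_torque": the same for the moment, N m; "finger_gap": finger opening in mm; "grip_force": force on a finger pad.
Only numpy, scipy, OpenCV 4.12 (cv2) and the standard library are available. Lean on these libraries where they do the work, as an engineer would, in place of code of your own. Each camera call takes 0.05 s, during which the arm holds its last target. There are 200 camera calls.

## Working session

There is one attempt and no reset: what is moved stays moved. The work goes in short steps, Python scripts to look and compute and a shell command to move; the robot and the scene stay as the last step left them, time stands still between calls to the robot, and variables do not carry over. Pictures are saved under pics/ and viewed, at most 10 in all, crops included, and the job is handed in when it is done.

```bash
ls; mkdir -p pics
python3 - <<'E'
from bench import *
import cv2,json,numpy as np
for n in("top","side"):
    s=snapshot(n); cv2.imwrite(f"pics/{n}0.png",s["img"][:,:,::-1]); print(n,s["fx"],s["fy"],s["cx"],s["cy"],np.round(s["extrinsics"],4).tolist())
print(sense())
E
```

```text
pics
top 416.17776234527406 416.17776234527406 317.2992392624197 207.17652831584311 [[-0.0156, -0.9956, 0.0923, 368.3805], [-0.9996, 0.0133, -0.0252, -164.1408], [0.0239, -0.0926, -0.9954, 1253.7406], [0.0, 0.0, 0.0, 1.0]]
side 380.6386694766029 380.6386694766029 315.90998286158435 203.48930186133254 [[0.992, -0.0951, 0.0835, 417.1112], [-0.1264, -0.7619, 0.6352, -762.739], [0.0032, -0.6407, -0.7678, 788.6663], [0.0, 0.0, 0.0, 1.0]]
{'time': 0.1, 'joint_pos': array([-8.12693894e+01,  7.51199038e+00,  8.53240102e+01, -1.49514741e-03,
        8.72610616e+01, -4.89244639e+00]), 'qd': array([-0.08365136, -0.14777655, -0.07953932,  0.05967039, -0.02033729,
        0.10337744]), 'joint_efforts': array([ 1.05321647e-03, -5.70951176e+01, -5.01940405e+01, -2.50218282e-04,
        7.97011424e-03,  5.13484338e-05]), 'tool_pos': array([ 141.31146473, -582.90866184,  403.72716857]), 'tcp_rot': array([-1.79903164e+02, -6.79012196e-03,  1.36231239e+01]), 'ft_force': array([-0.13047611, -0.20791333, -0.56424647]), 'wrist_torque': array([0.00765056, 0.02041471, 0.01259899]), 'grip_force': 0.0, 'finger_gap': 85.44681627278207}
```

View pics/top0.png

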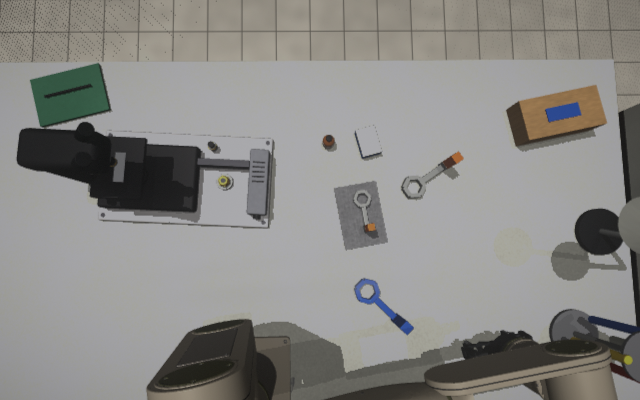

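View pics/side0.png

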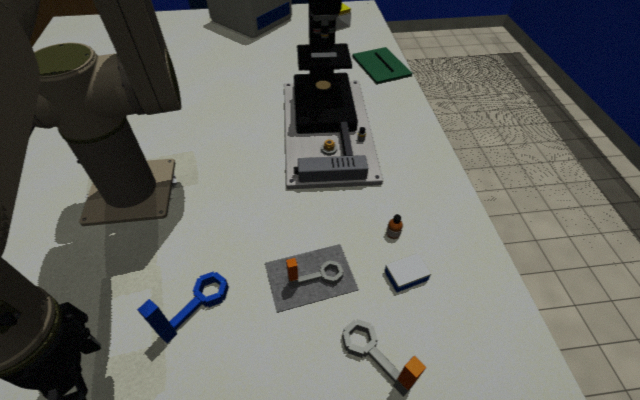

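The top view shows the small orange wrench on the grey mat, with its ring at about (362,199) and post at (371,229). The nut is at about (224,181), and the pocket opens downward in the image, towards the robot. I'll enlarge both areas.

Run:
```python
import cv2,numpy as np
t=cv2.imread("pics/top0.png");s=cv2.imread("pics/side0.png")
c=lambda im,x,y,w,h,k:cv2.resize(im[y:y+h,x:x+w],None,fx=k,fy=k,interpolation=cv2.INTER_CUBIC)
cv2.imwrite("pics/c1.png",np.hstack([c(t,325,170,72,90,6),c(s,260,235,60,90,6)]))
cv2.imwrite("pics/c2.png",c(t,90,122,190,112,4))
cv2.imwrite("pics/c3.png",np.hstack([c(t,200,156,50,50,8),c(s,280,120,50,50,8)]))
```

```text
(no output)
```

View pics/c1.png

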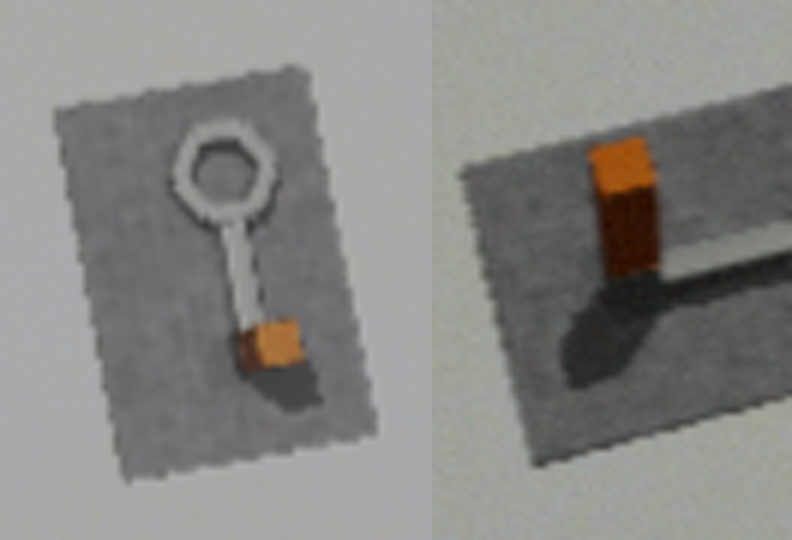

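View pics/c2.png

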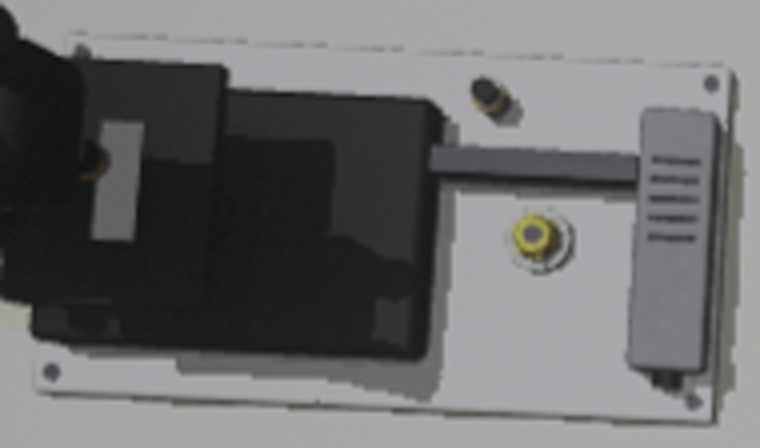

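View pics/c3.png

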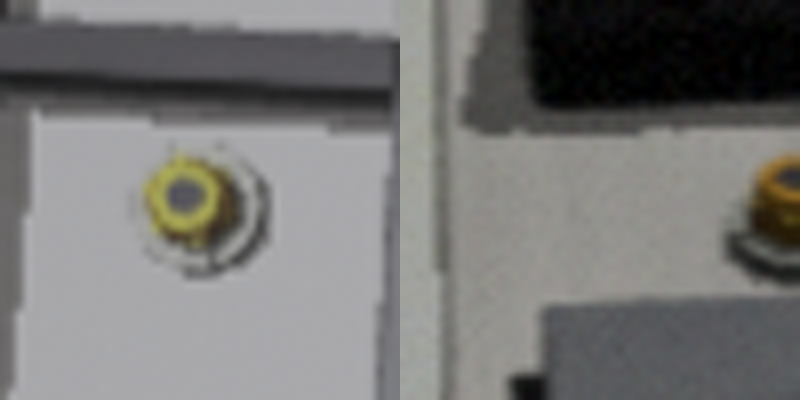

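The crops give these readings, in crop pixels:
- **Mat:** corners (55,108), (300,67), (377,433) and (128,482).
- **Wrench:** ring centre (224,171) and post top centre (280,344). In the side view the post top is at (191,166).
- **Slab:** corners (70,35), (733,70), (717,422) and (37,390).
- **Nut:** top at (184,195). In the side image it is near (329,143).

```bash
cat > h.py <<'E'
from bench import *
import numpy as np,cv2
CAL={}
def cal():
    for n in("top","side"):
        s=snapshot(n); CAL[n]=s
    return CAL
def ray(s,u,v):
    E=s["extrinsics"]; d=E[:3,:3]@np.array([(u-s["cx"])/s["fx"],(v-s["cy"])/s["fy"],1]); return E[:3,3],d
def plane(s,u,v,z):
    o,d=ray(s,u,v); return (o+d*(z-o[2])/d[2])[:2]
def proj(s,p):
    E=s["extrinsics"]; q=E[:3,:3].T@(np.asarray(p,float)-E[:3,3]); return np.array([s["cx"]+s["fx"]*q[0]/q[2],s["cy"]+s["fy"]*q[1]/q[2]])
def full(u,v,k,ox,oy): return (u+.5)/k-.5+ox,(v+.5)/k-.5+oy
E
python3 - <<'E'
from h import *
C=cal();t=C["top"];s=C["side"]
np.set_printoptions(precision=1,suppress=True)
m=np.array([plane(t,*full(*p,6,325,170),4) for p in[(55,108),(300,67),(377,433),(128,482)]])
print("mat",m,m.mean(0),"sides",[np.linalg.norm(m[i]-m[i-1]) for i in range(4)]); 
d=(m[0]+m[1]-m[2]-m[3])/2; print("mat long yaw",np.degrees(np.arctan2(d[1],d[0])))
r=plane(t,*full(224,171,6,325,170),24); p=plane(t,*full(280,344,6,325,170),99); ps=plane(s,*full(191,166,6,260,235),99)
d=p-r; print("ring",r,"post",p,ps,"dist",np.linalg.norm(d),"yaw",np.degrees(np.arctan2(d[1],d[0])))
b=np.array([plane(t,*full(*q,4,90,122),20) for q in[(70,35),(733,70),(717,422),(37,390)]])
print("slab",b,[np.linalg.norm(b[i]-b[i-1]) for i in range(4)])
ex=(b[0]+b[1]-b[2]-b[3]); print("yaw x",np.degrees(np.arctan2(ex[1],ex[0])))
ey=(b[0]+b[3]-b[1]-b[2]); print("yaw y-90",np.degrees(np.arctan2(ey[1],ey[0]))-90)
a=np.radians((np.degrees(np.arctan2(ey[1],ey[0]))-90)); R=np.array([[np.cos(a),-np.sin(a)],[np.sin(a),np.cos(a)]])
print("nut from slab",b.mean(0)-R@[5,115])
n=plane(t,*full(184,195,8,200,156),50); print("nut top",n, plane(s,329,143,50))
S=[cv2.imwrite("pics/x.png",1*t["img"][:1])]
c=lambda im,x,y,w,h,k:cv2.resize(im[y:y+h,x:x+w,::-1],None,fx=k,fy=k,interpolation=cv2.INTER_CUBIC)
cv2.imwrite("pics/c4.png",np.hstack([c(t["img"],211,168,26,26,15),c(s["img"],315,133,26,26,15)]))
E
```

```text
mat [[ 543.2 -246.7]
 [ 562.7 -371.5]
 [ 377.1 -405. ]
 [ 354.6 -279.5]] [ 459.4 -325.7] sides [np.float64(191.44991032343376), np.float64(126.38600829142769), np.float64(188.62879944177104), np.float64(127.48536734148529)]
mat long yaw 10.043754545572368
ring [ 507.8 -328.8] post [ 418.2 -342.8] [ 421.  -344.5] dist 90.67555016975395 yaw -171.15195814412274
slab [[722.  430.2]
 [690.7 -64.6]
 [425.4 -51.3]
 [456.1 446. ]] [np.float64(266.3578779384124), np.float64(495.8101901102775), np.float64(265.5647909153195), np.float64(498.2054692908899)]
yaw x -3.1334942168465134
yaw y-90 -3.5778133806257415
nut from slab [561.4  75.6]
nut top [563.2  79.6] [564.3  71.4]
```

View pics/c4.png

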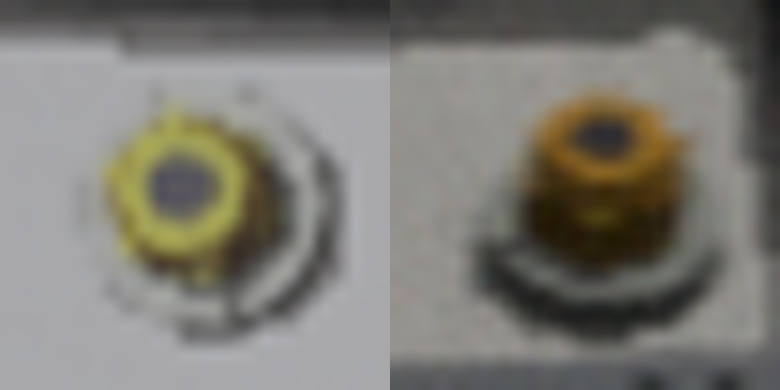

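The enlarged nut shows hex corners at roughly (178,108), (108,172), (125,255) and (205,270). Its stud centre is at (182,186) in the top view and (604,135) in the side view. I'll refine the centre and angle by fitting the silhouette.

```bash
cat > nutfit.py <<'E'
from h import *
from scipy.optimize import minimize
def avg(n,k=6):
    L=[snapshot(n) for _ in range(k)]; s=L[0]; s["f"]=np.mean([l["img"].astype(float) for l in L],0); return s
def pts(x,y,a):
    P=[]
    for k in range(6):
        w=np.radians(a+30+60*k)
        for z in(30,44): P.append((x+17.32*np.cos(w),y+17.32*np.sin(w),z))
    for w in np.linspace(0,2*np.pi,40):
        P+=[(x+15*np.cos(w),y+15*np.sin(w),44),(x+12.5*np.cos(w),y+12.5*np.sin(w),50)]
    return P
def sil(s,x,y,a,box,K=16):
    u0,v0,w,h=box
    q=np.array([proj(s,p) for p in pts(x,y,a)])
    q=((q-[u0-.5,v0-.5])*K*16).astype(np.int32)
    hull=cv2.convexHull(q.reshape(-1,1,2)); m=np.zeros((h*K,w*K),np.uint8)
    cv2.fillConvexPoly(m,hull,255,shift=4); m=cv2.resize(m,(w,h),interpolation=cv2.INTER_AREA)/255.
    return cv2.GaussianBlur(m,(0,0),.5)
if __name__=="__main__":
    for n,box,sub in(("top",(211,168,26,26),None),("side",(315,133,26,26),None)):
        s=avg(n); u,v,w,h=box; f=s["f"][v:v+h,u:u+w]; sat=(f[...,0]-f[...,2])/(f.max(2)+8)
        m0=np.clip((sat-.08)/.35,0,1); 
        # fill the grey stud
        m0=np.maximum(m0,cv2.morphologyEx((m0>.4).astype(np.uint8),cv2.MORPH_CLOSE,np.ones((7,7)))*((cv2.morphologyEx((m0>.4).astype(np.uint8),cv2.MORPH_CLOSE,np.ones((7,7)))>0)&(cv2.erode(cv2.morphologyEx((m0>.4).astype(np.uint8),cv2.MORPH_CLOSE,np.ones((7,7))),np.ones((3,3)))>0)))
        R=[]
        for a in range(-40,20,3):
            g=lambda p:((sil(s,p[0],p[1],a,box)-m0)**2).sum()
            r=minimize(g,[563,77],method="Nelder-Mead",options=dict(xatol=.2,fatol=.01,initial_simplex=[[563,77],[567,77],[563,81]])); R.append((r.fun,a,*r.x))
        print(n,*[np.round(x,2).tolist() for x in sorted(R)[:5]],"worst",round(max(R)[0],2),sorted(R)[-1][1])
E
python3 nutfit.py
```

```text
top [3.11, -19.0, 563.07, 80.18] [3.11, -22.0, 563.18, 80.08] [3.16, -16.0, 563.19, 80.18] [3.36, -25.0, 563.07, 80.09] [3.43, -13.0, 563.13, 80.11] worst 5.94 11
side [1.08, -16.0, 564.85, 77.99] [1.1, -13.0, 564.91, 77.93] [1.22, -19.0, 564.79, 77.97] [1.35, -10.0, 564.78, 77.8] [1.49, -22.0, 564.81, 78.01] worst 3.67 14
```

The nut is at about (564,79) with its flats at about −17° (mod 60). The base yaw is about −3.3°, so the nut starts at about 14°. The wrench post is at about (419.5,−343.6), with wrench yaw −171°. I'll plan the grasp approach next.

```bash
cat > plan.py <<'E'
# usage: plan.py x y z yaw n [x y z yaw n ...]  -> rows from the current measured pose
import sys
from h import *
from scipy.spatial.transform import Rotation as Ro
def go(P,R,tgt,n):
    T=np.array(tgt[:3]); RT=Ro.from_euler("xyz",[180,0,tgt[3]],degrees=True)
    rv=(R.inv()*RT).as_rotvec()/n; out=[]
    for i in range(n):
        d=R.inv().apply((T-P)/(n-i)); out.append(" ".join(f"{v:.3f}" for v in d/100)+" "+" ".join(f"{v:.3f}" for v in np.degrees(rv)/60))
        P=P+R.apply(d); R=R*Ro.from_rotvec(rv)
    return P,R,out
if __name__=="__main__":
    s=sense(); P=s["tool_pos"]; R=Ro.from_euler("xyz",s["tcp_rot"],degrees=True)
    a=list(map(float,sys.argv[1:]))
    for i in range(0,len(a),5):
        P,R,o=go(P,R,a[i:i+4],int(a[i+4])); print("\n".join(o)); print()
E
python3 plan.py 419.5 -343.6 300 98.8 9
```

```text
0.363 -0.186 0.116 0.000 -0.000 -0.158
0.389 -0.124 0.116 0.000 -0.000 -0.158
0.404 -0.058 0.116 0.000 -0.000 -0.158
0.408 0.009 0.116 0.000 -0.000 -0.158
0.401 0.076 0.116 0.000 -0.000 -0.158
0.383 0.141 0.116 0.000 -0.000 -0.158
0.354 0.202 0.116 0.000 -0.000 -0.158
0.316 0.257 0.116 0.000 -0.000 -0.158
0.270 0.306 0.116 0.000 -0.000 -0.158
```

```bash
python3 -m jog '0.363 -0.186 0.116 0 0 -0.158 -1;0.389 -0.124 0.116 0 0 -0.158 -1;0.404 -0.058 0.116 0 0 -0.158 -1;0.408 0.009 0.116 0 0 -0.158 -1;0.401 0.076 0.116 0 0 -0.158 -1' 80
python3 -m jog '0.383 0.141 0.116 0 0 -0.158 -1;0.354 0.202 0.116 0 0 -0.158 -1;0.316 0.257 0.116 0 0 -0.158 -1;0.27 0.306 0.116 0 0 -0.158 -1;0 0 0 0 0 0 -1'
python3 plan.py 419.5 -343.6 300 98.8 1 419.5 -343.6 234 98.8 2
```

```text
time: 1.42
tool_pos: [296.8, -448.9, 346.5]
tcp_rot: [180.0, 0.0, 61.3]
ft_force: [0.4, 0.3, 0.4]
finger_gap: 84.9
grip_force: 0.0
time: 2.05
tool_pos: [420.6, -341.1, 299.2]
tcp_rot: [-180.0, -0.1, 99.2]
ft_force: [-0.6, 0.6, 0.2]
finger_gap: 85.4
grip_force: 0.0
-0.023 -0.015 -0.008 -0.001 -0.002 0.007

0.000 -0.000 0.330 0.000 0.000 0.000
0.000 -0.000 0.330 0.000 0.000 0.000
```

```bash
python3 -m jog '-0.023 -0.015 0 0 0 0.007 -1;0 0 0.3 0 0 0 -1;0 0 0.2 0 0 0 -1;0 0 0.16 0 0 0 -1;0 0 0 0 0 0 -1'
python3 -m jog '0 0 0 0 0 0 0.9;0 0 0 0 0 0 0.9;0 0 0 0 0 0 0.9;0 0 0 0 0 0 0.9;0 0 0 0 0 0 0.9' 80
python3 - <<'E'
from h import *
C=cal();t=C["top"];s=C["side"]
c=lambda im,x,y,w,h,k:cv2.resize(im[y:y+h,x:x+w,::-1],None,fx=k,fy=k,interpolation=cv2.INTER_CUBIC)
cv2.imwrite("pics/c5.png",np.hstack([c(t["img"],325,170,72,90,5),c(s["img"],255,225,100,90,4.001)[:450] if 0 else c(s["img"],260,215,85,90,5)]))
E
```

```text
time: 2.68
tool_pos: [417.2, -346.0, 233.2]
tcp_rot: [-179.9, -0.1, 98.4]
ft_force: [0.1, 0.3, -0.1]
finger_gap: 85.4
grip_force: 0.0
time: 3.3
tool_pos: [418.6, -345.8, 235.0]
tcp_rot: [179.9, 0.1, 98.5]
ft_force: [2.4, 0.7, 4.3]
finger_gap: 19.3
grip_force: 78.9
```

View pics/c5.png

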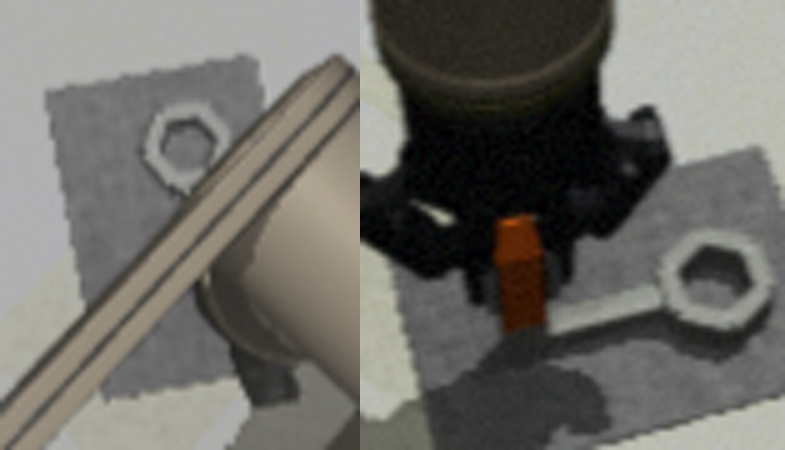

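The wrench is gripped with a 19.3 mm gap and 79 N. The ring hole centre is at crop (187,147) in the top view and (718,275) in the side view. I'll compute where the ring sits in the hand and plan the transit.

```bash
python3 - <<'E'
from h import *
C=cal();t=C["top"];s=C["side"];P=sense(); print(P["tool_pos"],P["tcp_rot"])
a=plane(t,*full(187,147,5,325,170),24);b=plane(s,*full(358,275,5,260,215),24)
w=np.radians(P["tcp_rot"][2]+90);ex=np.array([np.cos(w),np.sin(w)]);ey=np.array([-ex[1],ex[0]])
for r in(a,b): d=r-P["tool_pos"][:2]; print(r,"ring in hand (wrench axes)",d@ex,d@ey)
E
python3 plan.py 418.6 -345.8 330 98.5 2 478 105 330 73 8 478 105 295 73 2
```

```text
[ 418.56089663 -345.86514723  235.0270653 ] [1.79938861e+02 6.07675957e-02 9.85305111e+01]
[ 505.08115097 -328.99736519] ring in hand (wrench axes) -88.0651821183749 -3.8471003182505568
[ 510.01440608 -329.64682665] ring in hand (wrench axes) -92.84752213363925 -2.4730442138388806
-0.000 0.001 -0.475 0.001 0.001 0.000
0.000 0.000 -0.475 0.001 0.001 0.000

0.546 0.157 0.000 -0.000 -0.000 0.053
0.554 0.126 0.000 -0.000 -0.000 0.053
0.560 0.095 0.000 -0.000 -0.000 0.053
0.565 0.064 0.000 -0.000 -0.000 0.053
0.567 0.032 0.000 -0.000 -0.000 0.053
0.568 0.001 0.000 -0.000 -0.000 0.053
0.568 -0.031 -0.000 -0.000 -0.000 0.053
0.565 -0.062 -0.000 -0.000 -0.000 0.053

0.000 -0.000 0.175 -0.000 0.000 0.000
0.000 -0.000 0.175 -0.000 0.000 0.000
```

```bash
python3 -m jog '0 0 -0.3 0 0 0 0.9;0 0 -0.35 0 0 0 0.9;0 0 -0.3 0 0 0 0.9;0.3 0.08 0 0 0 0.026 0.9;0.546 0.141 0 0 0 0.053 0.9'
python3 -m jog '0.554 0.11 0 0 0 0.053 0.9;0.56 0.08 0 0 0 0.053 0.9;0.565 0.05 0 0 0 0.053 0.9;0.567 0.018 0 0 0 0.053 0.9;0.568 -0.01 0 0 0 0.053 0.9'
python3 -m jog '0.56 -0.05 0 0 0 0.053 0.9;0.3 -0.04 0 0 0 0.053 0.9;0 0 0 0 0 0 0.9'
python3 plan.py 477 102.4 330 73 1 477 102.4 295 73 2
```

```text
time: 4.12
tool_pos: [428.4, -259.0, 328.7]
tcp_rot: [-179.9, -0.0, 93.5]
ft_force: [0.5, 1.3, -3.2]
finger_gap: 19.3
grip_force: 78.6
time: 4.75
tool_pos: [465.8, 23.7, 328.2]
tcp_rot: [-179.9, 0.0, 77.8]
ft_force: [1.1, 0.0, -2.3]
finger_gap: 18.9
grip_force: 78.6
time: 5.12
tool_pos: [476.8, 109.5, 328.0]
tcp_rot: [-179.8, 0.1, 71.7]
ft_force: [0.6, -0.6, -4.5]
finger_gap: 19.1
grip_force: 78.6
-0.067 0.024 -0.020 -0.003 0.001 -0.022

-0.000 -0.000 0.175 0.000 -0.000 0.000
-0.000 -0.000 0.175 0.000 -0.000 0.000
```

```bash
python3 -m jog '-0.067 0.024 0 0 0 -0.022 0.9;0 0 0.175 0 0 0 0.9;0 0 0.155 0 0 0 0.9;0 0 0 0 0 0 0.9'
python3 - <<'E'
from h import *
C=cal();t=C["top"];s=C["side"];P=sense(); print(P["tool_pos"],P["tcp_rot"],P["ft_force"],P["wrist_torque"])
c=lambda im,x,y,w,h,k:cv2.resize(im[y:y+h,x:x+w,::-1],None,fx=k,fy=k,interpolation=cv2.INTER_CUBIC)
cv2.imwrite("pics/c6.png",np.hstack([c(t["img"],200,156,50,50,8),c(s["img"],300,115,50,50,8)]))
E
```

```text
time: 5.62
tool_pos: [476.4, 100.1, 293.4]
tcp_rot: [-179.7, 0.1, 72.8]
ft_force: [-0.5, -0.2, -3.4]
finger_gap: 19.1
grip_force: 78.6
[477.40362051 100.41621834 295.68639361] [-1.79929967e+02  3.22972745e-02  7.28271707e+01] [ 0.46545743  0.43394013 -4.41319844] [ 0.0100818   0.15838388 -0.03038671]
```

View pics/c6.png

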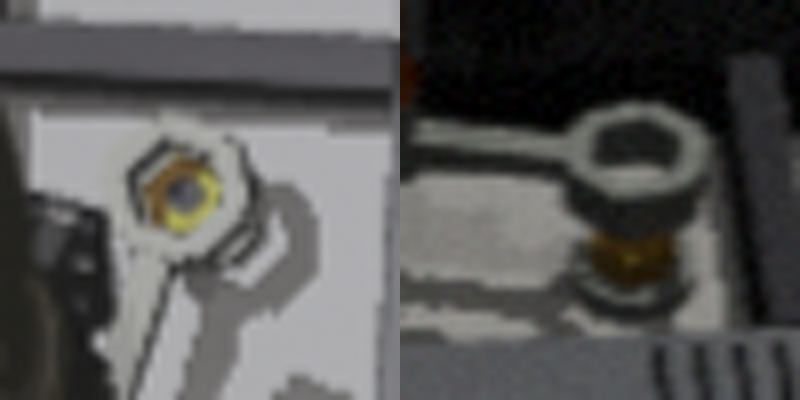

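The ring hovers over the nut. The ring's top-face centre is at about (182,187) in the top crop and (638,148) in the side crop. I'll work out its offset from the nut using the same cameras.

Run:
```python
from h import *
C=cal();t=C["top"];s=C["side"];P=sense()
a=plane(t,*full(181,187,8,200,156),84.5);b=plane(s,*full(238,148,8,300,115),84.5)
print("ring",a,b,"nut top-view 563.1,80.1 side-view 564.9,78.0")
w=np.radians(P["tcp_rot"][2]+90);ex=np.array([np.cos(w),np.sin(w)]);ey=np.array([-ex[1],ex[0]]);p=P["tool_pos"]
print(p, "pred ring", p[:2]-90*ex-3*ey, "z",p[2])
print("proj of ring top/hole centre if at nut:",[(((proj(c,[*n,84.5])-o)+.5)*8-.5) for c,n,o in((t,(563.1,80.1),(200,156)),(s,(564.9,78),(300,115)))])
```

```text
ring [560.46877255  73.69630854] [564.60100714  74.41423361] nut top-view 563.1,80.1 side-view 564.9,78.0
[477.86362875 100.5868861  296.73451929] pred ring [564.74198058  76.89823937] z 296.73451928522644
proj of ring top/hole centre if at nut: [array([162.80920438, 179.83829076]), array([237.3335606 , 141.46086823])]
```

```bash
cat > ringfit.py <<'E'
from h import *
from nutfit import avg
def ringfit(zt,yaw,c0,span=9):
    out=[]
    for n in("top","side"):
        s=avg(n); g=cv2.GaussianBlur(s["f"].mean(2).astype(np.float32),(0,0),.7)
        gm=np.hypot(cv2.Sobel(g,cv2.CV_32F,1,0),cv2.Sobel(g,cv2.CV_32F,0,1)); gm=np.minimum(gm,60)
        L=[]
        def poly(Rf,k,off,z):
            P=[]
            for i in range(k):
                A,B=[np.radians(off+360/k*j) for j in(i,i+1)]
                for f in np.linspace(0,1,12): P.append([Rf*((1-f)*np.cos(A)+f*np.cos(B)),Rf*((1-f)*np.sin(A)+f*np.sin(B)),z])
            return P
        pts=np.array(poly(31.6/2/np.cos(np.pi/6),6,yaw+30,zt)); pc=np.array(poly(25,40,0,zt))
        for x in np.arange(-span,span+.1,.5):
            for y in np.arange(-span,span+.1,.5):
                q=np.array([proj(s,p+[c0[0]+x,c0[1]+y,0]) for p in np.vstack([pts[::2],pc[::4]])],np.float32)
                v=cv2.remap(gm,q[:,:1],q[:,1:],cv2.INTER_LINEAR); L.append((float(v.mean()),c0[0]+x,c0[1]+y))
        L.sort(reverse=True); out.append(L[0]); print(n,*[np.round(l,1).tolist() for l in L[:4]],"median",round(L[len(L)//2][0],1))
    return out
if __name__=="__main__":
    import sys; z,y,cx,cy=map(float,sys.argv[1:]); ringfit(z,y,(cx,cy)); P=[sense() for _ in range(1)][0]; print(P["tool_pos"],P["tcp_rot"])
E
python3 ringfit.py 84.5 163 564 77; python3 ringfit.py 87 163 564 77
```

```text
top [58.1, 569.5, 72.0] [58.1, 570.0, 72.0] [58.0, 570.0, 72.5] [58.0, 569.5, 71.5] median 54.2
side [59.4, 566.0, 76.5] [59.3, 565.5, 76.5] [59.3, 566.0, 77.0] [59.3, 565.5, 77.0] median 56.3
[477.61855947 100.59090935 296.29623172] [-1.79999732e+02 -1.34407716e-03  7.28468725e+01]
top [57.7, 569.5, 71.5] [57.7, 569.5, 72.0] [57.7, 569.0, 71.5] [57.6, 569.0, 72.0] median 53.8
side [59.6, 565.5, 73.5] [59.6, 565.0, 73.5] [59.6, 564.5, 73.5] [59.5, 565.0, 74.0] median 56.8
[477.62936715 100.58656733 296.28933364] [ 1.79999788e+02 -9.16207852e-04  7.28456841e+01]
```

```bash
sed -i 's/np.minimum(gm,60)/np.minimum(gm,250)/' ringfit.py; python3 ringfit.py 85.3 163 564 77; python3 plan.py 478 105.5 295 73 1
```

```text
top [167.0, 564.0, 78.5] [166.6, 564.5, 78.5] [166.2, 564.0, 78.0] [166.0, 564.0, 79.0] median 131.5
side [197.1, 565.5, 76.0] [196.8, 565.5, 76.5] [196.7, 565.0, 76.0] [196.6, 565.0, 76.5] median 151.8
[477.6286447  100.55581552 296.27709618] [-1.79998446e+02 -5.44966107e-04  7.28433234e+01]
0.048 -0.011 0.013 -0.000 -0.000 -0.003
```

```bash
python3 -m jog '0.015 -0.012 0.06 0 0 0 0.9;0 0 0.06 0 0 0 0.9;0 0 0.03 0 0 0 0.9;0 0 0.03 0 0 0 0.9;0 0 0 0 0 0 0.9'
python3 -c "
from h import *
s=sense();print(s['tool_pos'],s['ft_force'],s['wrist_torque'])"
```

```text
time: 8.25
tool_pos: [476.8, 102.3, 278.0]
tcp_rot: [-180.0, 0.0, 72.8]
ft_force: [0.4, 0.1, -3.8]
finger_gap: 19.3
grip_force: 78.6
[476.82475402 102.32895926 277.98749014] [ 0.35456041  0.07759413 -3.81200429] [0.04772909 0.15849934 0.02587208]
```

```bash
python3 -m jog '0 0 0.02 0 0 0 0.9;0 0 0.02 0 0 0 0.9;0 0 0 0 0 0 0.9'
```

```text
time: 8.62
tool_pos: [476.8, 102.4, 274.1]
tcp_rot: [-180.0, 0.0, 72.8]
ft_force: [0.4, 0.1, -3.9]
finger_gap: 18.8
grip_force: 78.6
```

```bash
python3 -m jog '0 0 0.02 0 0 0 0.9;0 0 0.02 0 0 0 0.9;0 0 0 0 0 0 0.9'
python3 -c "
from h import *
s=sense();print(s['tool_pos'],s['tcp_rot'],s['ft_force'],s['wrist_torque'])"
```

```text
time: 9.0
tool_pos: [476.8, 102.3, 270.0]
tcp_rot: [-180.0, 0.0, 72.8]
ft_force: [-0.6, 0.7, -2.8]
finger_gap: 19.1
grip_force: 78.6
[476.79937766 102.32316274 270.00673737] [-1.79973465e+02  1.27694696e-02  7.28451998e+01] [-0.59560088  0.74850623 -2.79050841] [0.04569547 0.16606635 0.04955093]
```

```bash
python3 -m jog '0 0 0.02 0 0 0 0.9;0 0 0.02 0 0 0 0.9;0 0 0 0 0 0 0.9'; python3 -m jog '0 0 0.02 0 0 0 0.9;0 0 0.01 0 0 0 0.9;0 0 0 0 0 0 0.9'
python3 -c "
from h import *
s=sense();print(s['tool_pos'],s['tcp_rot'],s['ft_force'],s['wrist_torque'])"
```

```text
time: 9.38
tool_pos: [476.8, 102.4, 266.0]
tcp_rot: [-180.0, 0.0, 72.8]
ft_force: [-1.0, -0.6, -4.1]
finger_gap: 18.9
grip_force: 78.6
time: 9.75
tool_pos: [476.9, 102.4, 263.2]
tcp_rot: [-180.0, 0.0, 72.8]
ft_force: [0.2, -1.3, -3.3]
finger_gap: 19.2
grip_force: 78.6
[476.8676035  102.35149939 263.15624635] [-1.79985279e+02  6.12412511e-03  7.28452456e+01] [ 0.17427713 -1.26878743 -3.2964921 ] [ 0.12227767  0.14162619 -0.01626174]
```

```bash
cat > st.py <<'E'
from h import *
s=sense();p=s['tool_pos'];F=s['ft_force'];M=s['wrist_torque'];y=s['tcp_rot'][2]
w=np.radians(y+90);ex=np.array([np.cos(w),np.sin(w)]);ey=np.array([-ex[1],ex[0]])
ring=p[:2]-90*ex-3*ey; d=p[:2]-ring; T=M[2]+(d[0]*F[1]-d[1]*F[0])/1000
print("t",s['time'],"p",np.round(p,1),"yaw",round(y,2),"phi",round(y+90-176.7,1),"ring",np.round(ring,1),"F",np.round(F,1),"M",np.round(M,2),"Tz",round(T,2),"Ftan",round(F[:2]@ey,1),"Frad",round(F[:2]@ex,1))
E
python3 st.py; python3 -m jog '0.063 0 0.01 0 0 0.0667 0.9;0.063 0 0 0 0 0.0667 0.9;0 0 0 0 0 0 0.9'; python3 st.py
```

```text
t 9.75 p [476.9 102.4 263.2] yaw 72.85 phi -13.9 ring [563.7  78.7] F [ 0.2 -1.3 -3.3] M [ 0.12  0.14 -0.02] Tz 0.09 Ftan 1.2 Frad -0.5
time: 10.12
tool_pos: [481.2, 114.4, 262.4]
tcp_rot: [180.0, 0.0, 64.9]
ft_force: [2.3, -0.2, -3.8]
finger_gap: 19.2
grip_force: 78.7
t 10.125 p [481.2 114.4 262.4] yaw 64.9 phi -21.8 ring [564.   78.9] F [ 2.3 -0.2 -3.8] M [ 0.   -0.01  0.1 ] Tz 0.03 Ftan -0.8 Frad -2.2
```

```bash
python3 -m jog '0.063 0 0 0 0 0.0667 0.9;0.063 0 0 0 0 0.0667 0.9;0 0 0 0 0 0 0.9'; python3 st.py
```

```text
time: 10.5
tool_pos: [486.9, 125.5, 262.3]
tcp_rot: [180.0, -0.0, 57.0]
ft_force: [1.5, -0.5, -3.3]
finger_gap: 19.0
grip_force: 78.8
t 10.5 p [486.9 125.5 262.3] yaw 56.97 phi -29.7 ring [564.   78.9] F [ 1.5 -0.5 -3.3] M [ 0.02 -0.08  0.2 ] Tz 0.16 Ftan -0.4 Frad -1.5
```

```bash
python3 -m jog '0.055 0 0 0 0 0.0583 0.9;0.055 0 0 0 0 0.0583 0.9;0 0 0 0 0 0 0.9'; python3 st.py
```

```text
time: 10.88
tool_pos: [493.2, 134.4, 262.4]
tcp_rot: [180.0, -0.0, 50.0]
ft_force: [1.3, 0.3, -3.5]
finger_gap: 19.2
grip_force: 78.8
t 10.875 p [493.2 134.4 262.4] yaw 50.0 phi -36.7 ring [564.   78.8] F [ 1.3  0.3 -3.5] M [ 0.12 -0.07  0.33] Tz 0.23 Ftan -1.1 Frad -0.8
```

```bash
python3 -m jog '-0.0705 0.005 0 0 0 -0.075 0.9;0 0 0 0 0 0 0.9;0 0 -0.05 0 0 0 0.9;0 0 -0.1 0 0 0 0.9;0 0 -0.11 0 0 0 0.9'; python3 st.py
python3 -m jog '-0.156 0.019 0 0 0 -0.1667 0.9;-0.156 0.019 0 0 0 -0.1667 0.9;-0.156 0.019 0 0 0 -0.1667 0.9;-0.156 0.019 0 0 0 -0.1667 0.9;-0.156 0.019 0 0 0 -0.1667 0.9'
python3 -m jog '-0.156 0.019 0 0 0 -0.1667 0.9;0 0 0 0 0 0 0.9;0 0 0 0 0 0 0.9;0 0 0 0 0 0 0.9'; python3 st.py
```

```text
time: 11.5
tool_pos: [488.9, 128.8, 289.2]
tcp_rot: [-180.0, 0.0, 54.3]
ft_force: [-0.0, 0.4, -1.8]
finger_gap: 19.1
grip_force: 78.7
t 11.5 p [488.9 128.8 289.2] yaw 54.32 phi -32.4 ring [563.7  78.7] F [-0.   0.4 -1.8] M [0.12 0.15 0.01] Tz -0.02 Ftan -0.3 Frad 0.3
time: 12.12
tool_pos: [477.3, 52.9, 289.2]
tcp_rot: [180.0, 0.0, 104.7]
ft_force: [0.5, -1.4, -3.3]
finger_gap: 19.0
grip_force: 78.7
time: 12.62
tool_pos: [482.9, 39.3, 288.4]
tcp_rot: [-180.0, -0.0, 114.2]
ft_force: [0.6, 0.3, -3.8]
finger_gap: 19.2
grip_force: 78.7
t 12.625 p [482.9  39.3 288.4] yaw 114.24 phi 27.5 ring [563.8  79. ] F [ 0.6  0.3 -3.8] M [-0.08  0.19  0.04] Tz 0.04 Ftan -0.0 Frad -0.6
```

```bash
python3 -m jog '0 0 0.06 0 0 0 0.9;0 0 0.06 0 0 0 0.9;0 0 0.03 0 0 0 0.9;0 0 0.02 0 0 0 0.9;0 0 0 0 0 0 0.9';python3 st.py
```

```text
time: 13.25
tool_pos: [483.0, 38.8, 271.1]
tcp_rot: [-180.0, -0.0, 114.3]
ft_force: [-1.1, -0.2, -2.8]
finger_gap: 19.2
grip_force: 78.8
t 13.25 p [483.   38.8 271.1] yaw 114.34 phi 27.6 ring [563.8  78.6] F [-1.1 -0.2 -2.8] M [-0.07  0.17  0.02] Tz -0.01 Ftan -0.3 Frad 1.1
```

```bash
python3 -m jog '0 0 0.02 0 0 0 0.9;0 0 0.02 0 0 0 0.9;0 0 0 0 0 0 0.9';python3 st.py
```

```text
time: 13.62
tool_pos: [483.0, 38.8, 267.0]
tcp_rot: [-180.0, -0.0, 114.4]
ft_force: [-0.4, -0.1, -4.5]
finger_gap: 19.3
grip_force: 78.8
t 13.625 p [483.   38.8 267. ] yaw 114.35 phi 27.7 ring [563.8  78.6] F [-0.4 -0.1 -4.5] M [-0.13  0.21 -0.01] Tz -0.01 Ftan -0.0 Frad 0.4
```

```bash
python3 -m jog '0 0 0.03 0 0 0 0.9;0 0 0.018 0 0 0 0.9;0 0 0 0 0 0 0.9;0.0786 0.0008 0 0 0 0.0833 0.9;0.0786 0.0008 0 0 0 0.0833 0.9';python3 st.py
python3 -m jog '0.0786 0.0008 0 0 0 0.0833 0.9;0.0786 0.0008 0 0 0 0.0833 0.9;0.0786 0.0008 0 0 0 0.0833 0.9;0 0 0 0 0 0 0.9';python3 st.py
```

```text
time: 14.25
tool_pos: [477.4, 53.4, 262.5]
tcp_rot: [-180.0, 0.0, 104.2]
ft_force: [1.9, -0.7, -6.7]
finger_gap: 19.2
grip_force: 78.5
t 14.25 p [477.4  53.4 262.5] yaw 104.2 phi 17.5 ring [563.9  78.4] F [ 1.9 -0.7 -6.7] M [-0.3  -0.05  0.32] Tz 0.43 Ftan 1.1 Frad -1.7
time: 14.75
tool_pos: [473.8, 76.8, 262.4]
tcp_rot: [180.0, 0.0, 89.4]
ft_force: [1.2, -1.9, -5.1]
finger_gap: 19.1
grip_force: 78.5
t 14.75 p [473.8  76.8 262.4] yaw 89.43 phi 2.7 ring [563.9  78.9] F [ 1.2 -1.9 -5.1] M [-0.31  0.03 -0.03] Tz 0.14 Ftan 1.9 Frad -1.2
```

```bash
python3 -m jog '0.0786 0.0008 0 0 0 0.0833 0.9;0.0786 0.0008 0 0 0 0.0833 0.9;0.0786 0.0008 0 0 0 0.0833 0.9;0 0 0 0 0 0 0.9';python3 st.py
python3 -m jog '0.0786 0.0008 0 0 0 0.0833 0.9;0.0786 0.0008 0 0 0 0.0833 0.9;0.0786 0.0008 0 0 0 0.0833 0.9;0.0786 0.0008 0 0 0 0.0833 0.9;0 0 0 0 0 0 0.9';python3 st.py
```

```text
time: 15.25
tool_pos: [476.5, 100.0, 262.4]
tcp_rot: [180.0, 0.0, 74.5]
ft_force: [2.3, -1.8, -6.3]
finger_gap: 19.0
grip_force: 78.6
t 15.25 p [476.5 100.  262.4] yaw 74.52 phi -12.2 ring [564.   78.9] F [ 2.3 -1.8 -6.3] M [-0.2  -0.08  0.06] Tz 0.17 Ftan 1.1 Frad -2.7
time: 15.88
tool_pos: [489.1, 128.6, 262.4]
tcp_rot: [-180.0, -0.0, 54.6]
ft_force: [2.4, -0.2, -5.0]
finger_gap: 19.0
grip_force: 78.7
t 15.875 p [489.1 128.6 262.4] yaw 54.58 phi -32.1 ring [564.1  78.9] F [ 2.4 -0.2 -5. ] M [ 0.09 -0.11  0.18] Tz 0.08 Ftan -1.2 Frad -2.0
```

```bash
python3 -m jog '-0.0705 0.005 0 0 0 -0.075 0.9;0 0 0 0 0 0 0.9;0 0 -0.05 0 0 0 0.9;0 0 -0.1 0 0 0 0.9;0 0 -0.11 0 0 0 0.9'; python3 st.py
python3 -m jog '-0.156 0.019 0 0 0 -0.1667 0.9;-0.156 0.019 0 0 0 -0.1667 0.9;-0.156 0.019 0 0 0 -0.1667 0.9;-0.156 0.019 0 0 0 -0.1667 0.9;-0.156 0.019 0 0 0 -0.1667 0.9'
python3 -m jog '-0.156 0.019 0 0 0 -0.1667 0.9;0 0 0 0 0 0 0.9;0 0 0 0 0 0 0.9;0 0 0 0 0 0 0.9'; python3 st.py
python3 -m jog '0 0 0.06 0 0 0 0.9;0 0 0.06 0 0 0 0.9;0 0 0.03 0 0 0 0.9;0 0 0.02 0 0 0 0.9;0 0 0 0 0 0 0.9';python3 st.py
```

```text
time: 16.5
tool_pos: [485.3, 122.7, 289.5]
tcp_rot: [180.0, 0.0, 58.9]
ft_force: [0.3, 0.3, -3.6]
finger_gap: 19.0
grip_force: 79.0
t 16.5 p [485.3 122.7 289.5] yaw 58.87 phi -27.8 ring [563.9  78.7] F [ 0.3  0.3 -3.6] M [0.14 0.18 0.05] Tz 0.02 Ftan -0.4 Frad -0.1
time: 17.12
tool_pos: [479.8, 46.2, 289.5]
tcp_rot: [180.0, 0.0, 109.2]
ft_force: [-0.3, 0.3, -3.5]
finger_gap: 19.0
grip_force: 78.9
time: 17.62
tool_pos: [486.4, 33.1, 288.6]
tcp_rot: [-180.0, -0.0, 118.8]
ft_force: [-0.4, 0.0, -3.2]
finger_gap: 18.9
grip_force: 79.0
t 17.625 p [486.4  33.1 288.6] yaw 118.78 phi 32.1 ring [563.8  79. ] F [-0.4  0.  -3.2] M [-0.07  0.14  0.04] Tz 0.02 Ftan -0.2 Frad 0.3
time: 18.25
tool_pos: [486.5, 32.5, 271.3]
tcp_rot: [-180.0, -0.0, 118.9]
ft_force: [-0.0, -0.7, -3.6]
finger_gap: 19.1
grip_force: 79.0
t 18.25 p [486.5  32.5 271.3] yaw 118.88 phi 32.2 ring [563.8  78.6] F [-0.  -0.7 -3.6] M [-0.15  0.17 -0.  ] Tz 0.05 Ftan 0.6 Frad 0.4
```

```bash
python3 -m jog '0 0 0.03 0 0 0 0.9;0 0 0.03 0 0 0 0.9;0 0 0.03 0 0 0 0.9;0 0 0 0 0 0 0.9';python3 st.py
python3 -m jog '0.0786 0.0008 0 0 0 0.0833 0.9;0.0786 0.0008 0 0 0 0.0833 0.9;0.0786 0.0008 0 0 0 0.0833 0.9;0 0 0 0 0 0 0.9';python3 st.py
python3 -m jog '0.0472 0 0 0 0 0.05 0.9;0.0472 0 0 0 0 0.05 0.9;0 0 0 0 0 0 0.9';python3 st.py
```

```text
time: 18.75
tool_pos: [486.4, 32.5, 262.1]
tcp_rot: [-180.0, -0.0, 118.9]
ft_force: [-0.1, 0.1, -3.0]
finger_gap: 19.1
grip_force: 79.0
t 18.75 p [486.4  32.5 262.1] yaw 118.89 phi 32.2 ring [563.8  78.6] F [-0.1  0.1 -3. ] M [-0.22  0.14 -0.02] Tz -0.03 Ftan -0.2 Frad 0.0
time: 19.25
tool_pos: [477.2, 54.2, 262.4]
tcp_rot: [-180.0, 0.0, 104.0]
ft_force: [0.7, -1.7, -5.0]
finger_gap: 18.9
grip_force: 78.7
t 19.25 p [477.2  54.2 262.4] yaw 103.96 phi 17.3 ring [563.8  78.8] F [ 0.7 -1.7 -5. ] M [-0.54  0.17 -0.11] Tz 0.06 Ftan 1.8 Frad -0.3
time: 19.62
tool_pos: [475.2, 63.2, 262.4]
tcp_rot: [-180.0, 0.0, 98.0]
ft_force: [1.4, -2.4, -4.9]
finger_gap: 19.1
grip_force: 78.7
t 19.625 p [475.2  63.2 262.4] yaw 98.03 phi 11.3 ring [563.9  78.7] F [ 1.4 -2.4 -4.9] M [-0.54  0.24  0.09] Tz 0.32 Ftan 2.5 Frad -1.1
```

```bash
python3 -m jog '0.0314 0 0 0 0 0.0333 0.9;0.0314 0 0 0 0 0.0333 0.9;0 0 0 0 0 0 0.9';python3 st.py|cut -c1-400
python3 -m jog '0.0314 0 0 0 0 0.0333 0.9;0.0314 0 0 0 0 0.0333 0.9;0 0 0 0 0 0 0.9' >/dev/null;python3 st.py
```

```text
time: 20.0
tool_pos: [474.4, 69.4, 262.4]
tcp_rot: [-180.0, 0.0, 94.0]
ft_force: [0.2, -2.0, -4.9]
finger_gap: 19.5
grip_force: 78.8
t 20.0 p [474.4  69.4 262.4] yaw 94.03 phi 7.3 ring [564.   78.7] F [ 0.2 -2.  -4.9] M [-0.49  0.26  0.06] Tz 0.24 Ftan 2.0 Frad -0.1
t 20.375 p [474.1  75.7 262.4] yaw 90.02 phi 3.3 ring [564.1  78.7] F [-0.3 -2.1 -4.4] M [-0.48  0.36  0.08] Tz 0.27 Ftan 2.1 Frad 0.3
```

```bash
python3 -m jog '0.0157 0 0 0 0 0.0167 0.9;0.0157 0 0 0 0 0.0167 0.9;0 0 0 0 0 0 0.9'>/dev/null;python3 st.py
python3 -m jog '0.0157 0 0 0 0 0.0167 0.9;0 0 0 0 0 0 0.9' >/dev/null;python3 st.py
```

```text
t 20.75 p [474.   79.  262.4] yaw 87.9 phi 1.2 ring [564.1  78.7] F [-1.9 -2.7 -5.2] M [-0.56  0.64  0.16] Tz 0.41 Ftan 2.8 Frad 1.8
t 21.0 p [474.1  80.6 262.4] yaw 86.89 phi 0.2 ring [564.1  78.8] F [-3.3 -2.3 -3.2] M [-0.57  0.81  0.08] Tz 0.3 Ftan 2.5 Frad 3.2
```

```bash
python3 -m jog '0.0157 0 0 0 0 0.0167 0.9;0 0 0 0 0 0 0.9'>/dev/null;python3 st.py
python3 -m jog '0.0157 0 0 0 0 0.0167 0.9;0 0 0 0 0 0 0.9' >/dev/null;python3 st.py
```

```text
t 21.25 p [474.2  82.2 262.4] yaw 85.88 phi -0.8 ring [564.2  78.8] F [-4.4 -3.  -3.2] M [-0.53  0.97  0.11] Tz 0.4 Ftan 3.3 Frad 4.2
t 21.5 p [474.3  83.8 262.4] yaw 84.87 phi -1.8 ring [564.2  78.8] F [-5.6 -2.4 -1.2] M [-0.54  1.07  0.1 ] Tz 0.35 Ftan 2.9 Frad 5.3
```

```bash
python3 -m jog '0.0157 0 0 0 0 0.0167 0.9;0 0 0 0 0 0 0.9'>/dev/null;python3 st.py
```

```text
t 21.75 p [474.4  85.4 262.4] yaw 83.86 phi -2.8 ring [564.2  78.8] F [-4.6 -2.3 -1.5] M [-0.59  1.16  0.12] Tz 0.35 Ftan 2.8 Frad 4.3
```

```bash
python3 -m jog '0.0157 -0.003 0 0 0 0.0167 0.9;0 0 0 0 0 0 0.9'>/dev/null;python3 st.py
python3 -m jog '0.0157 -0.002 0 0 0 0.0167 0.9;0 0 0 0 0 0 0.9'>/dev/null;python3 st.py
```

```text
t 22.0 p [474.4  87.  262.4] yaw 82.87 phi -3.8 ring [564.1  78.8] F [-2.  -2.2 -3. ] M [-0.54  0.92  0.14] Tz 0.35 Ftan 2.4 Frad 1.8
t 22.25 p [474.5  88.5 262.4] yaw 81.87 phi -4.8 ring [564.   78.8] F [-1.2 -2.7 -5.9] M [-0.49  0.62  0.12] Tz 0.37 Ftan 2.8 Frad 0.8
```

```bash
python3 -m jog '0.0157 0 0 0 0 0.0167 0.9;0 0 0 0 0 0 0.9'>/dev/null;python3 st.py
```

```text
t 22.5 p [474.7  90.1 262.4] yaw 80.86 phi -5.8 ring [564.   78.7] F [-0.6 -2.3 -6.8] M [-0.44  0.53  0.11] Tz 0.32 Ftan 2.4 Frad 0.2
```

```bash
python3 -m jog '0.0157 0 0 0 0 0.0167 0.9;0 0 0 0 0 0 0.9'>/dev/null;python3 st.py
python3 -m jog '0.0157 0 0 0 0 0.0167 0.9;0 0 0 0 0 0 0.9'>/dev/null;python3 st.py
```

```text
t 22.75 p [474.9  91.6 262.5] yaw 79.86 phi -6.8 ring [564.1  78.8] F [ 0.6 -2.6 -7.1] M [-0.46  0.48  0.21] Tz 0.43 Ftan 2.5 Frad -1.1
t 23.0 p [475.2  93.2 262.5] yaw 78.86 phi -7.8 ring [564.1  78.7] F [-0.3 -2.2 -7.1] M [-0.42  0.52  0.16] Tz 0.35 Ftan 2.2 Frad -0.1
```

```bash
python3 -m jog '0.0157 0 0 0 0 0.0167 0.9;0 0 0 0 0 0 0.9'>/dev/null;python3 st.py
python3 -m jog '0.0079 0 0 0 0 0.0083 0.9;0 0 0 0 0 0 0.9'>/dev/null;python3 st.py
```

```text
t 23.25 p [475.5  94.7 262.5] yaw 77.86 phi -8.8 ring [564.1  78.7] F [-0.3 -2.6 -7.4] M [-0.38  0.55  0.19] Tz 0.43 Ftan 2.6 Frad -0.3
t 23.5 p [475.6  95.4 262.5] yaw 77.38 phi -9.3 ring [564.1  78.7] F [-0.5 -2.2 -6.3] M [-0.55  0.57  0.33] Tz 0.53 Ftan 2.2 Frad 0.0
```

```bash
python3 -m jog '0.0079 0 0 0 0 0.0083 0.9;0 0 0 0 0 0 0.9'>/dev/null;python3 st.py
python3 -m jog '0.0079 0 0 0 0 0.0083 0.9;0 0 0 0 0 0 0.9'>/dev/null;python3 st.py
```

```text
t 23.75 p [475.8  96.2 262.5] yaw 76.88 phi -9.8 ring [564.1  78.7] F [-1.7 -3.6 -6.9] M [-0.64  0.65  0.4 ] Tz 0.75 Ftan 3.9 Frad 0.9
t 24.0 p [476.   96.9 262.5] yaw 76.38 phi -10.3 ring [564.2  78.6] F [-0.2 -4.  -6.3] M [-0.77  0.71  0.45] Tz 0.81 Ftan 4.0 Frad -0.7
```

```bash
python3 -m jog '0.0047 0 0 0 0 0.005 0.9;0 0 0 0 0 0 0.9;0 0 0 0 0 0 0.9'>/dev/null;python3 st.py
python3 -c "
from h import *
for i in range(5):
    snapshot('top'); exec(open('st.py').read().split('print')[0].split('import *')[1]); print(round(T,2))"
```

```text
t 24.375 p [476.1  97.4 262.5] yaw 76.09 phi -10.6 ring [564.2  78.7] F [-2.5 -4.4 -4.5] M [-0.85  0.86  0.49] Tz 0.93 Ftan 4.9 Frad 1.4
0.9
0.89
0.8
0.87
0.89
```

The stop came up firm at about 0.9 N m. Next I back off, lift clear and check the nut.

```bash
python3 -m jog '-0.047 0.003 0 0 0 -0.05 0.9;-0.047 0.004 0 0 0 -0.05 0.9;0 0 0 0 0 0 0.9'>/dev/null; python3 st.py
python3 -m jog '0 0 -0.05 0 0 0 0.9;0 0 -0.1 0 0 0 0.9;0 0 -0.2 0 0 0 0.9;0 0 -0.35 0 0 0 0.9;0 0 0 0 0 0 0.9'; python3 st.py
python3 plan.py 416.5 -350 332 100 9
```

```text
t 25.0 p [474.8  88.3 262.7] yaw 82.02 phi -4.7 ring [564.4  78.8] F [-3.5 -0.3 -4.5] M [-0.1   0.81 -0.05] Tz 0.01 Ftan 0.8 Frad 3.5
time: 25.62
tool_pos: [476.5, 88.4, 337.0]
tcp_rot: [179.5, -0.1, 82.1]
ft_force: [0.1, 0.4, -3.7]
finger_gap: 18.9
grip_force: 79.1
t 25.625 p [476.5  88.4 337. ] yaw 82.08 phi -4.6 ring [566.1  79. ] F [ 0.1  0.4 -3.7] M [0.04 0.12 0.02] Tz -0.02 Ftan -0.4 Frad -0.1
-0.492 0.001 0.005 0.001 -0.000 -0.033
-0.491 -0.016 0.005 0.001 -0.000 -0.033
-0.491 -0.033 0.005 0.001 -0.000 -0.033
-0.489 -0.050 0.005 0.001 -0.000 -0.033
-0.487 -0.067 0.005 0.001 -0.000 -0.033
-0.484 -0.084 0.005 0.001 -0.000 -0.033
-0.481 -0.101 0.005 0.001 -0.000 -0.033
-0.477 -0.117 0.005 0.001 -0.000 -0.033
-0.473 -0.134 0.005 0.001 -0.000 -0.033
```

```bash
python3 -m jog '-0.25 0 0 0 0 -0.017 0.9;-0.49 -0.01 0 0 0 -0.033 0.9;-0.49 -0.03 0 0 0 -0.033 0.9;-0.49 -0.045 0 0 0 -0.033 0.9;-0.487 -0.06 0 0 0 -0.033 0.9'
python3 -m jog '-0.484 -0.08 0 0 0 -0.033 0.9;-0.481 -0.095 0 0 0 -0.033 0.9;-0.477 -0.11 0 0 0 -0.033 0.9;-0.3 -0.08 0 0 0 -0.033 0.9;0 0 0 0 0 0 0.9'
python3 nutfit.py; python3 plan.py 415.5 -336 330 100 2 415.5 -336 240 100 4
```

```text
time: 26.25
tool_pos: [443.0, -132.4, 331.8]
tcp_rot: [180.0, -0.0, 91.1]
ft_force: [-0.1, 0.1, -4.3]
finger_gap: 18.9
grip_force: 79.1
time: 26.88
tool_pos: [417.6, -309.2, 331.7]
tcp_rot: [-180.0, 0.0, 98.8]
ft_force: [0.3, 0.3, -4.1]
finger_gap: 19.3
grip_force: 79.0
top [3.59, -1.0, 563.22, 80.21] [3.61, -4.0, 563.28, 80.13] [3.69, -7.0, 563.29, 80.19] [3.93, 2.0, 563.29, 80.17] [3.95, -10.0, 563.16, 80.26] worst 6.34 -34
side [1.0, -7.0, 564.68, 77.73] [1.07, -10.0, 564.68, 77.86] [1.11, -4.0, 564.76, 77.76] [1.21, -13.0, 564.85, 77.8] [1.34, -1.0, 564.73, 77.83] worst 3.77 -37
-0.141 -0.037 0.013 0.000 0.000 -0.009
-0.140 -0.038 0.013 0.000 0.000 -0.009

-0.000 -0.000 0.225 -0.000 -0.000 -0.000
-0.000 -0.000 0.225 -0.000 -0.000 -0.000
-0.000 -0.000 0.225 -0.000 -0.000 -0.000
-0.000 -0.000 0.225 -0.000 -0.000 -0.000
```

The nut has turned by about 12° (mod 60), i.e. about 108°, so it sits at about 120°. That agrees with the stop. Now I place the wrench.

```bash
python3 -m jog '-0.14 -0.037 0 0 0 -0.009 0.9;-0.14 -0.038 0.01 0 0 -0.009 0.9;0 0 0.4 0 0 0 0.9;0 0 0.3 0 0 0 0.9;0 0 0.19 0 0 0 0.9' >/dev/null; python3 -m jog '0 0 0.02 0 0 0 0.9;0 0 0 0 0 0 0.9;0 0 0 0 0 0 0.9'; python3 st.py
```

```text
time: 28.48
tool_pos: [415.9, -336.8, 242.1]
tcp_rot: [179.9, 0.1, 100.0]
ft_force: [-0.0, 0.5, -3.7]
finger_gap: 18.9
grip_force: 79.0
t 28.475 p [ 415.9 -336.8  242.1] yaw 100.03 phi 13.3 ring [ 504.  -318.2] F [-0.   0.5 -3.7] M [-0.05  0.18  0.03] Tz -0.02 Ftan -0.5 Frad -0.1
```

```bash
python3 -m jog '0 0 0.02 0 0 0 0.9;0 0 0.02 0 0 0 0.9;0 0 0.01 0 0 0 0.9;0 0 0 0 0 0 0.9' >/dev/null; python3 st.py;  python3 -m jog '0 0 0.01 0 0 0 0.9;0 0 0 0 0 0 0.9' >/dev/null; python3 st.py
```

```text
t 28.975 p [ 415.2 -336.1  235.3] yaw 100.03 phi 13.3 ring [ 503.3 -317.5] F [-0.6 -0.4 -3.7] M [-0.03  0.2  -0.02] Tz 0.01 Ftan 0.3 Frad 0.7
t 29.225 p [ 415.4 -336.3  235. ] yaw 100.03 phi 13.3 ring [ 503.5 -317.7] F [-1.2  2.2  3. ] M [ 0.36  0.67 -0.03] Tz -0.24 Ftan -2.3 Frad 0.8
```

It has touched down, so I release and rise.

```bash
python3 -m jog '0 0 0 0 0 0 0.3;0 0 0 0 0 0 -0.2;0 0 0 0 0 0 -1;0 0 0 0 0 0 -1;0 0 0 0 0 0 -1';  python3 -m jog '0 0 -0.3 0 0 0 -1;0 0 -0.5 0 0 0 -1;0 0 -0.4 0 0 0 -1;-0.6 -0.3 0 0 0 0 -1;-0.3 -0.3 0 0 0 0 -1'
python3 -m jog '-0.3 -0.3 0 0 0 0 -1;0 0 0 0 0 0 -1;0 0 0 0 0 0 -1'
python3 - <<'E'
from h import *
C=cal();t=C["top"];s=C["side"]
c=lambda im,x,y,w,h,k:cv2.resize(im[y:y+h,x:x+w,::-1],None,fx=k,fy=k,interpolation=cv2.INTER_CUBIC)
cv2.imwrite("pics/c7.png",np.hstack([c(t["img"],325,170,72,90,5),c(s["img"],260,230,85,90,5)]))
E
```

```text
time: 29.85
tool_pos: [415.3, -336.2, 234.5]
tcp_rot: [180.0, 0.0, 100.0]
ft_force: [-0.1, -1.2, -0.5]
finger_gap: 85.7
grip_force: 0.0
time: 30.48
tool_pos: [373.1, -432.6, 355.7]
tcp_rot: [179.9, 0.1, 100.1]
ft_force: [0.0, -0.8, -0.3]
finger_gap: 85.1
grip_force: 0.0
time: 30.85
tool_pos: [349.0, -465.4, 354.3]
tcp_rot: [180.0, -0.0, 100.0]
ft_force: [-0.3, -0.4, 0.4]
finger_gap: 85.0
grip_force: 0.0
```

View pics/c7.png

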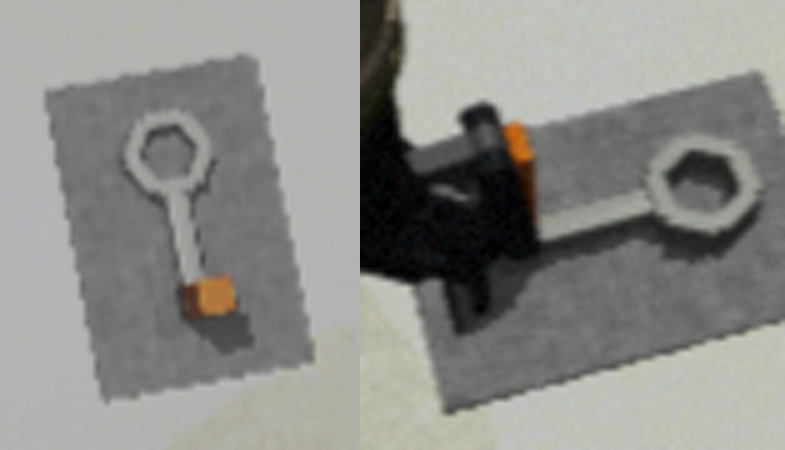

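The wrench stands flat near the mat's middle, with its ring at (168,153) and post at (215,296) in the top crop. The gripper is clear and only overlaps the post in the side view.

```bash
python3 -c "
from h import *
print(hand_in())"
```

```text
the job is handed in; nothing more can be done
None
```

I tightened the brass nut in three strokes until it came up firm at about 0.9 N m, stood the orange-handled wrench back near the middle of its mat and let go, and handed the job in at about 31 s; no verdict came back.

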